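# Close up the packed lunch: flap lid and lunchbox clips

### The arm

A 6-joint arm with a two-finger parallel gripper is mounted at the origin on the work surface. World frame = base frame: x ahead of the robot, y to its left, z up, the work surface at z = 0. Lengths are in m, angles in rad, forces in N, time in s.
With the tool pointing down it reaches from about 0.35 to 0.725 m from the base axis. Payload 6 kg.
Tool frame: the origin (TCP) lies between the finger pads; the fingertips stand 11 mm ahead of it and the grasp point (between the pads) lies 8 mm behind it; y points along the fingers, x is the direction in which the jaws open and shut, and the axes are right-handed (so a half turn about y gives the same grasp; the last joint's range is limited). The gripper opens to 85 mm and grips with 20 to 120 N. Pads are 22 mm wide; open, the fingers measure 114 mm over their backs; the gripper's body (76 mm by 85 mm) begins 54 mm behind the grasp point. The pads swing forward as they close: fully open they stand 13 mm farther back than shut.
Start: joints at [1.485, 0.04, 0.085, 0, -1.615, -0.334], TCP at [0.245, 0.548, 0.242] pointing down, gripper open.
Joint ranges: [-2.56, 2.56], [-1.29, 2.01], [-1.08, 1.49], [-3.29, 1.98], [-2.81, -0.18], [-2.99, 2.99]. Speed limits (rad/s): [2.57, 2.57, 3.01, 3.14, 3.14, 3.14].

### API

Orientations are given as a rotation vector (axis times angle).
In Python, from plant import arm gives the robot as it stands.
- The arm moves only by the tool send_rows, never from a script. Its argument "motion" is one flat list of numbers, 7 for each row, row after row: the turn, a rotation vector about the tool's x, y, z in rad, then the shift along the tool's x, y, z in m, then the finger opening in m, from 0 to 0.0854. In form: [wx, wy, wz, tx, ty, tz, fingers, wx, wy, wz, tx, ty, tz, fingers, ...]. A call has 1 to 5 rows; each row shifts and turns the pose as measured when the row begins, along the tool's axes as they then stand; what a row does not reach is not made up. A row lasts 1/10 s, in which the tool goes at most 50 mm and 8.59 degrees, less where a joint would pass 70% of its speed; a pose out of reach is approached as far as the arm can. A call is refused whole if a number of a shift passes 0.05 or a number of a turn 0.15, either way. A call with a gripper value outside its range is refused whole. The fingers move at their own pace and stop on an object; "grip_force" is the grip in N (left out, the last holds). Time passes only in rows, so rows that do not move let the fingers close. It gives the time, the measured TCP pose, the force and the opening at its end, in the units of the state.
- arm.get_state(): the state, without advancing time (a new reading comes with each control period).
- arm.camera(name): name is "scene" or "top" or "wrist"; returns a dict with "img" (384x512x3 uint8, red, green, blue), "range_z" (384x512 float32, m along the optical axis (not along the pixel's ray), 0 where there is no reading), "fov_y" (degrees; the focal length in pixels is half the picture's height over the tangent of half this angle, whatever the lens; pixels are square), "cx", "cy" (the principal point, pixels), "R" (3x3) and "t" (3): a world point X has camera coordinates R X + t. Camera axes: x right, y down, z forward; pixel columns grow to the right and rows downward; lengths in m; the calibration is good to about 2 mm. A picture is of the moment at which its call begins.
- arm.hand_in(): hands the job in, once; it reports no verdict.
The state is a dict: "time": time; "joint_positions": joint angles; "dq": joint speeds; "effort": joint torques, N m; "tool_pos": TCP position; "ee_rot": TCP orientation; "contact_force": force on the tool from outside, world axes, zero at the start; "ft_torque": the same for the moment, N m; "opening": finger opening in m.
Only numpy, scipy, OpenCV 4.12 (cv2) and the standard library are available. Lean on these libraries where they do the work, as an engineer would, in place of code of your own. Each camera call takes 0.05 s, during which the arm holds its last target. There are 200 camera calls.

### The job

The packed lunch is ready to go, so close it up by pushing only: push the snack cup's open flap lid over and press it down flat on the rim, and push down the two open clips at the ends of the lunchbox lid until they lie flat against the ends of the box. Grasp and lift nothing: the lunchbox and the cup stay standing within a few centimetres of where they are, and the fork, the chopsticks and the mug are left alone.

Things in the scene. Friction and masses are not known exactly. Their poses are not given: they have to be found in the camera images.
- lunchbox: two-tier plastic lunchbox, lidded, loose on the worktop, about 0.8 kg (varies); 102 (x) x 172 (y) x 106 mm high over its lid. Origin at the centre of its underside, z up, y along its length. A white hinged clip sits mid-way on each end (+y, -y) of the lid: these two are open. A second pair lower down, joining the tiers, is fixed and already shut.
- clip_a (a joint): lid clip at the lunchbox's +y end, rad: 0 = shut, hanging straight down flat against the end of the box (stop); 1.57 = sticking straight out; more = leaning upward; stop at 2.4. Starts at 1.2 to 2.1. The hinge axis is level, along the box's x, and stiff (0.015 N m of friction, about 0.5 N at the edge): no spring, no snap, the clip stays where it is left.
- clip_a_hinge (a point): middle of the hinge of clip_a, fixed on the lunchbox at (0, +89, +98) mm in its frame; z up, axes as the lunchbox
- clip_a_edge (a point): middle of the free edge of clip_a, a flat tab 40 mm wide and 4 mm thick that reaches 35 mm from its hinge; moves with the clip. Shut, it is 63 mm above the worktop.
- clip_b (a joint): the same for the lid clip at the lunchbox's -y end: 0 = shut, 1.57 = sticking straight out to -y, starts at 1.2 to 2.1; same size and stiffness
- clip_b_hinge (a point): middle of the hinge of clip_b, fixed on the lunchbox at (0, -89, +98) mm in its frame
- clip_b_edge (a point): middle of the free edge of clip_b, 35 mm from the hinge; moves with the clip
- snack_cup: round plastic snack cup with two small side handles (at +y and -y, 128 mm over them) and a hinged flap lid, loose on the worktop, about 0.25 kg with its crackers (varies); 68 mm across the foot, 82 mm across the rim, rim 92 mm high. Origin at the centre of its underside, z up; the flap's hinge is at its +x side.
- flap (a joint): flap lid of the snack cup, rad: 0 = shut, flat on the rim (stop); 1.57 = upright on its hinge; more = leaning back beyond the hinge, away from the cup; stop at 2.5. Starts at 1.4 to 2.0. The hinge axis is level, along the cup's y, and stiff (0.015 N m of friction, about 0.2 N at the tab): no spring, no snap, the flap stays where it is left.
- flap_hinge (a point): middle of the flap's hinge, fixed on the cup at (+47, 0, +93) mm in its frame; axes as the cup
- flap_tab (a point): tip of the thumb tab of the flap, which is a disc 84 mm across and 4 mm thick; the tip is 98 mm from the hinge and moves with the flap. Shut, the flap's top is 96 mm above the worktop.
- fork: steel fork lying flat, 191 mm long, 25 mm wide, 4 mm thick; x along it to the tines, origin about mid-length; leave alone
- chopstick_a: bamboo chopstick lying flat, 225 mm long, 7.5 mm thick, x along it to the tip, origin mid-length; leave alone
- chopstick_b: the second chopstick, lying beside the first; leave alone
- mug: white ceramic mug standing upright, 78 mm across, 88 mm high, handle at its +y; origin at the centre of its underside; leave alone
Not all that is in view belongs to the job. There is more than one size of the lunchbox; the one meant has the size given above. There is more than one size of the snack_cup; the job needs the smaller.

How it is judged:
By the outcome, as a careful person would: the job done as asked, in the order asked, and still so for the second after the job is handed in, with the robot touching nothing.
It also fails if it takes over 67 s, if anything falls off the work surface, if the arm or the gripper's body presses on something with over 40 N, if the wrist force passes 120 N, or if a joint passes its speed limit or range.

## Working session

There is one attempt and no reset: what is moved stays moved. The work goes in short steps, Python scripts to look and compute and a tool call to move; the robot and the scene stay as the last step left them, time stands still between calls to the robot, and variables do not carry over. Pictures are saved under pics/ and viewed, about 8 in all and at most 12, crops included, and the job is handed in when it is done.

Besides the shell and the picture viewer there is one more tool, called after "Request:" by a JSON object that holds its "method" and its "body", one argument or row to a line. send_rows: Moves the arm, as the interface text tells. Its arguments: {"type":"object","properties":{"motion":{"type":"array"},"grip_force":{"type":"number"}},"required":["motion"]}

```bash
mkdir -p pics
cat > h.py <<'E'
import numpy as np, cv2
from plant import arm
def cam(n):
    c=arm.camera(n); c['f']=192/np.tan(np.radians(c['fov_y']/2)); return c
def pts(c):
    v,u=np.mgrid[:384,:512]; z=c['range_z']
    P=np.stack([(u-c['cx'])/c['f']*z,(v-c['cy'])/c['f']*z,z],-1)
    W=(P-c['t'])@c['R']; W[z==0]=np.nan; return W
def save(c,n,box=None,s=1.5):
    im=c['img'][:,:,::-1]
    if box: im=im[box[1]:box[3],box[0]:box[2]]
    cv2.imwrite('pics/'+n,cv2.resize(im,None,fx=s,fy=s,interpolation=cv2.INTER_CUBIC))
E
python3 - <<'E'
from h import *
import pickle
a=cam('top');b=cam('scene')
pickle.dump((a,b),open('c.pkl','wb'))
save(a,'top.png');save(b,'scene.png')
print(arm.get_state()); print(a['R'],a['t'],a['f'])
E
```

```text
{'time': 0.1, 'joint_positions': array([ 1.48470723e+00,  4.07390893e-02,  8.39031184e-02, -4.19695494e-04,
       -1.61552346e+00, -3.33718547e-01]), 'dq': array([-0.00048835, -0.00215104,  0.00183821,  0.00051575, -0.00205404,
        0.00121823]), 'effort': array([-5.06160475e-03, -3.69340825e+01,  3.48282802e+01,  6.95195630e+00,
       -4.53574467e-03,  1.59898995e-06]), 'tool_pos': array([0.24435433, 0.5476701 , 0.2413795 ]), 'ee_rot': array([-0.98186326,  1.51077213, -1.51253029]), 'contact_force': array([ 1.00137752, -0.73312772, -1.07046874]), 'ft_torque': array([-0.0351437 , -0.00792301,  0.00021566]), 'opening': 0.08572310703966567}
[[-0.01174251 -0.9998195  -0.01493615]
 [-0.99379577  0.01332131 -0.11041967]
 [ 0.11059871  0.01354687 -0.99377282]] [-0.09752143  0.51620942  1.36023056] 441.32802496828833
```

View pics/top.png

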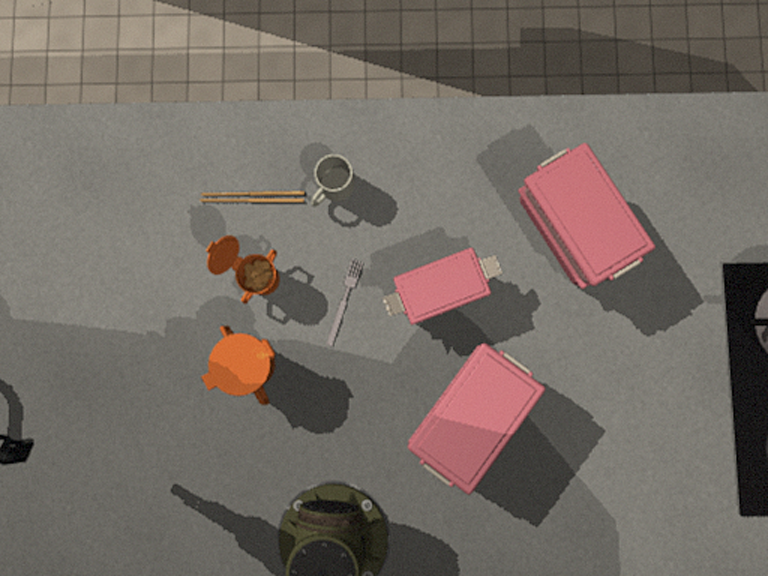

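View pics/scene.png

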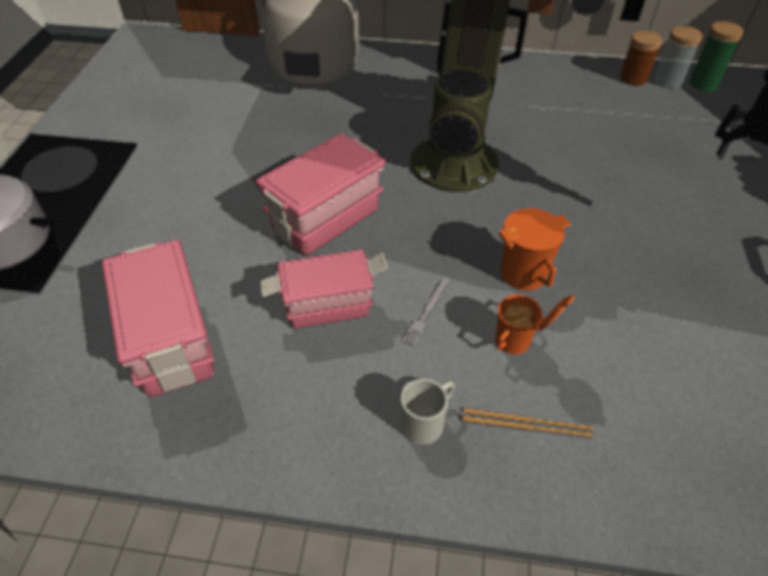

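Lunchbox candidates in the top view (pixels in the 1.5x picture) are (445,285), the small one with clips sticking out, and (590,215) and (475,418), both larger with clips shut. Cup candidates are (257,273), open and smaller, and (240,365), larger and shut. The small lunchbox and the open cup look right, so I'll measure them and confirm in a crop.

```bash
cat > m.py <<'E'
from h import *
import pickle
a,b=pickle.load(open('c.pkl','rb'))
for nm,c in(('top',a),('scene',b)):
    W=pts(c); hsv=cv2.cvtColor(c['img'],cv2.COLOR_RGB2HSV)
    H,S,V=[hsv[...,i].astype(int) for i in range(3)]
    for name,m in (('pink',((H>165)|(H<3))&(S>70)&(V>60)),('orange',(H>=3)&(H<16)&(S>150)&(V>50)),('white',(S<60)&(W[...,2]>.05)&(W[...,2]<.17)&(W[...,0]>.25)&(W[...,0]<.8)&(abs(W[...,1])<.5))):
        n,l,st,_=cv2.connectedComponentsWithStats(m.astype('uint8'))
        for i in range(1,n):
            if st[i,4]<25: continue
            p=W[(l==i)]; p=p[~np.isnan(p[:,2])]
            if len(p)<15 or p[:,0].mean()>1 or p[:,0].mean()<0.1: continue
            zt=np.percentile(p[:,2],97); q=p[p[:,2]>zt-.012] if name=='pink' else p
            r=cv2.minAreaRect((q[:,:2]*1000).astype('float32'))
            print(nm,name,st[i],'ztop',zt.round(3),'zmin',np.percentile(p[:,2],3).round(3),np.round(r[0]),np.round(r[1]),round(r[2],1))
save(a,'crop.png',(120,90,350,260),3.4)
E
python3 m.py
```

```text
top pink [ 346   95   91   98 4814] ztop 0.158 zmin 0.033 [ 640. -511.] [258. 146.] 30.0
top pink [ 262  165   65   51 1976] ztop 0.111 zmin 0.099 [ 508. -228.] [101. 178.] 20.5
top pink [ 272  229   92  101 4809] ztop 0.158 zmin 0.139 [ 254. -284.] [146. 257.] 52.7
top orange [138 157  48  45 840] ztop 0.175 zmin 0.006 [544. 187.] [119. 160.] 4.4
top orange [ 134  217   49   53 1586] ztop 0.142 zmin 0.052 [356. 185.] [162. 134.] 72.3
top white [360  99  18  12  50] ztop 0.15 zmin 0.141 [ 752. -448.] [ 8. 57.] 30.7
top white [208 103  28  34 292] ztop 0.092 zmin 0.053 [732. -11.] [ 77. 102.] 80.6
top white [319 170  16  17 165] ztop 0.104 zmin 0.09 [ 544. -326.] [43. 39.] 22.0
top white [255 195  15  15 146] ztop 0.119 zmin 0.1 [ 473. -131.] [40. 32.] 20.8
top white [335 233  21  17  77] ztop 0.15 zmin 0.141 [ 355. -363.] [71. 10.] 53.4
scene pink [ 170   89   87   62 2502] ztop 0.155 zmin 0.112 [ 257. -285.] [151. 259.] 52.8
scene pink [194 123  62  47 941] ztop 0.08 zmin 0.009 [ 297. -234.] [ 40. 240.] 46.0
scene pink [  68  160   75   95 4352] ztop 0.155 zmin 0.034 [ 643. -512.] [261. 146.] 30.6
scene pink [ 184  166   65   53 2340] ztop 0.108 zmin 0.01 [ 511. -227.] [107. 177.] 19.1
scene pink [ 87 246  22  18 236] ztop 0.09 zmin 0.015 [ 765. -493.] [11. 43.] 4.6
scene orange [ 333  139   47   54 1840] ztop 0.139 zmin 0.015 [284. 179.] [139. 285.] 76.3
scene orange [ 331  197   52   39 1001] ztop 0.169 zmin 0.015 [494. 181.] [118. 229.] 73.3
scene white [175 128  19  31 253] ztop 0.146 zmin 0.053 [ 344. -371.] [91. 23.] 52.8
scene white [245 169  13  15 121] ztop 0.117 zmin 0.099 [ 474. -132.] [42. 31.] 21.4
scene white [173 183  14  15 143] ztop 0.102 zmin 0.09 [ 546. -326.] [43. 38.] 16.9
scene white [ 97 230  31  27 537] ztop 0.146 zmin 0.053 [ 751. -447.] [20. 59.] 40.1
scene white [267 253  36  35 588] ztop 0.089 zmin 0.052 [735. -10.] [ 77. 103.] 79.1
```

View pics/crop.png

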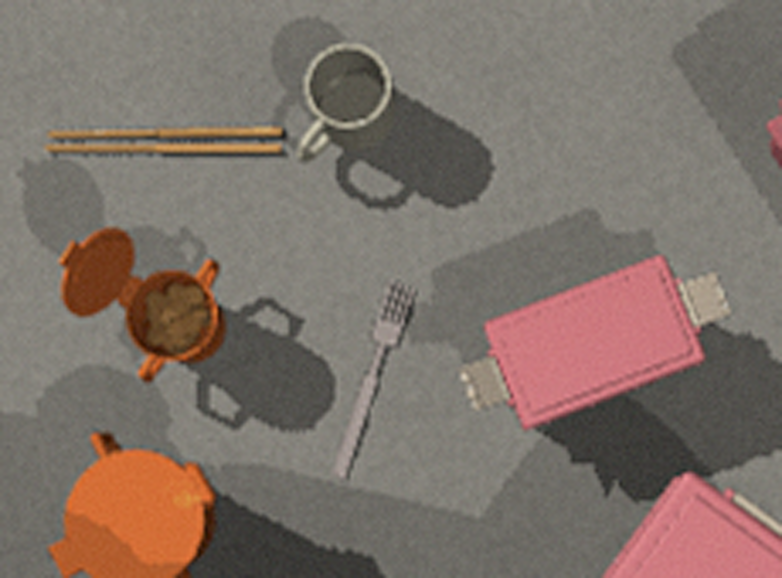

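The crop confirms it. The small box (lid 101 x 178 mm, 111 mm high) has both clips open, at crop (705,300) and (487,383). The small cup at (177,313) has its flap leaning back towards (100,272). Next are the detailed poses.

```bash
cat > m2.py <<'E'
from h import *
import pickle
from scipy.spatial.transform import Rotation as Ro
cs=pickle.load(open('c.pkl','rb'))
for c in cs:
    W=pts(c); h=cv2.cvtColor(c['img'],cv2.COLOR_RGB2HSV).astype(int)
    o=(h[...,0]>=3)&(h[...,0]<18)&(h[...,1]>130)&(h[...,2]>40)
    near=(abs(W[...,0]-.53)<.13)&(abs(W[...,1]-.18)<.13)&(W[...,0]>.44)
    F=W[o&near&(W[...,2]>.112)]
    m=F.mean(0); n=np.linalg.svd(F-m)[2][2]; n*=-np.sign(n[0]) if 0 else 1
    if n[:2]@[.5,.85]<0:n=-n
    print('flap n',n.round(3),'ctr',m.round(3),'az',np.degrees(np.arctan2(n[1],n[0])).round(1),'ang',(np.pi/2-np.arcsin(n[2])).round(2),'/',(np.pi/2+np.arcsin(n[2])).round(2),'top',F[F[:,2].argmax()].round(3),len(F))
    Rm=W[o&near&(W[...,2]>.08)&(W[...,2]<.1)]; 
    (cx,cy),r=cv2.minEnclosingCircle((Rm[:,:2]*1000).astype('float32')); print('rim',cx,cy,r)
    hi=W[near&o&(W[...,2]>.03)&(W[...,2]<.078)]
    A=(hi[:,:2]*1000).astype('float32'); rr=cv2.minAreaRect(A); print('handles+body',rr)
    g=W[near&(W[...,2]>.02)&(W[...,2]<.104)]; print('cup all',cv2.minAreaRect((g[:,:2]*1000).astype('float32')))
s=arm.get_state(); R=Ro.from_rotvec(s['ee_rot']).as_matrix(); print(R.round(3))
E
python3 m2.py
```

```text
flap n [ 0.488  0.789 -0.373] ctr [0.569 0.199 0.148] az 58.3 ang 1.95 / 1.19 top [0.574 0.215 0.192] 391
rim 538.7685546875 149.0244903564453 45.25739288330078
handles+body ((536.7416381835938, 144.1749725341797), (95.77399444580078, 76.60355377197266), 6.865472793579102)
cup all ((538.5466918945312, 146.34326171875), (97.78854370117188, 85.51322937011719), 8.635599136352539)
flap n [ 0.415  0.815 -0.404] ctr [0.586 0.195 0.156] az 63.0 ang 1.99 / 1.16 top [0.58  0.213 0.188] 135
rim 539.5203247070312 149.15650939941406 44.89678955078125
handles+body ((542.0548095703125, 145.43173217773438), (100.82041931152344, 72.9100341796875), 3.0394701957702637)
cup all ((542.2401123046875, 144.5159912109375), (93.1480484008789, 81.95723724365234), 9.376555442810059)
[[-0.408 -0.001  0.913]
 [-0.913 -0.002 -0.408]
 [ 0.002 -1.     0.   ]]
```

Request:
{"method": "send_rows", "body": {
  "motion": [0,0,0,0.0125,0,0.0445,0,0,0,0,0.0125,0,0.0445,0,0,0,0,0.0125,0,0.0445,0,0,0,0,0.0125,0,0.0445,0,0,0,0,0.0125,0,0.0445,0],
  "grip_force": 40
}}

```text
time: 0.6
tool_pos: [0.4229, 0.3984, 0.2375]
ee_rot: [-0.994, 1.503, -1.508]
contact_force: [0.3, 0.1, 0.1]
opening: 0.0125
```

Request:
{"method": "send_rows", "body": {
  "motion": [0,0,0,0.0125,0,0.0445,0,0,0,0,0.0125,0,0.0445,0,0,0,0,0.0125,0,0.0445,0,0,0,0,0.0,0,0,0,0,0,0,0,0,0,0]
}}

```text
time: 1.1
tool_pos: [0.5371, 0.3016, 0.2345]
ee_rot: [-0.995, 1.508, -1.515]
contact_force: [0.2, -0.5, 0.6]
opening: -0.0002
```

Request:
{"method": "send_rows", "body": {
  "motion": [0,0,0,0.009,0,0.0385,0,0,0,0,0.009,0,0.0385,0,0,0,0,0,0.035,0,0,0,0,0,0,0.035,0,0,0,0,0,0,0,0,0]
}}

```text
time: 1.6
tool_pos: [0.5994, 0.2559, 0.1624]
ee_rot: [-0.998, 1.505, -1.51]
contact_force: [-0.0, 0.6, -1.3]
opening: -0.0
```

```bash
cat >> h.py <<'E'
from scipy.spatial.transform import Rotation as Ro
def to(x,y,z):
    s=arm.get_state(); R=Ro.from_rotvec(s['ee_rot']).as_matrix(); d=np.array([x,y,z])-s['tool_pos']
    print('pos',s['tool_pos'].round(4),'F',s['contact_force'].round(1),'tool shift',(R.T@d).round(4),'t',s['time'],'j6',s['joint_positions'][5].round(2)); return R
E
python3 - <<'E'
from h import *
R=to(.6,.254,.161); print('dir -u tool',(R.T@[-.5,-.866,0]).round(3))
c=cam('scene'); save(c,'s2.png',(280,100,480,260),3)
E
```

```text
pos [0.5994 0.2559 0.1624] F [-0.   0.6 -1.3] tool shift [0.0015 0.0014 0.0013] t 1.6 j6 0.45
dir -u tool [ 0.994  0.011 -0.113]
```

View pics/s2.png

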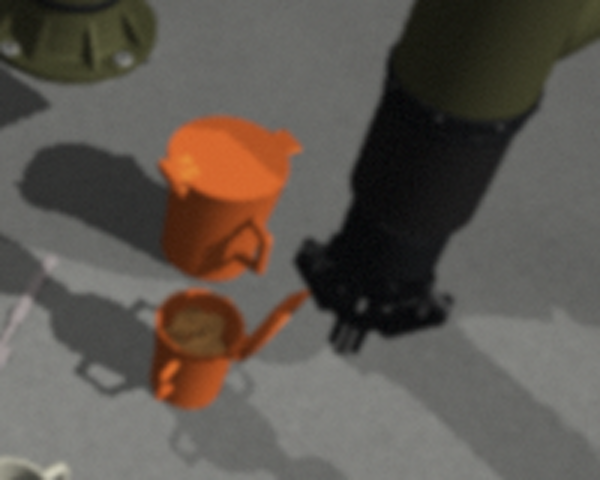

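Request:
{"method": "send_rows", "body": {
  "motion": [0,0,0,0.015,-0.008,-0.0015,0,0,0,0,0.015,0,-0.0015,0,0,0,0,0.015,0,-0.0015,0,0,0,0,0.015,0,-0.0015,0,0,0,0,0.015,0,-0.0015,0]
}}

```text
time: 2.15
tool_pos: [0.5636, 0.1949, 0.1869]
ee_rot: [-0.986, 1.49, -1.503]
contact_force: [1.3, -0.4, -0.4]
opening: -0.0001
```

Run:
```python
from h import *
to(.532,.137,.169)
c=cam('scene'); save(c,'s3.png',(280,100,480,260),3)
```

```text
pos [0.5636 0.1949 0.1869] F [ 1.3 -0.4 -0.4] tool shift [ 0.0657  0.0178 -0.0067] t 2.15 j6 0.5
```

View pics/s3.png

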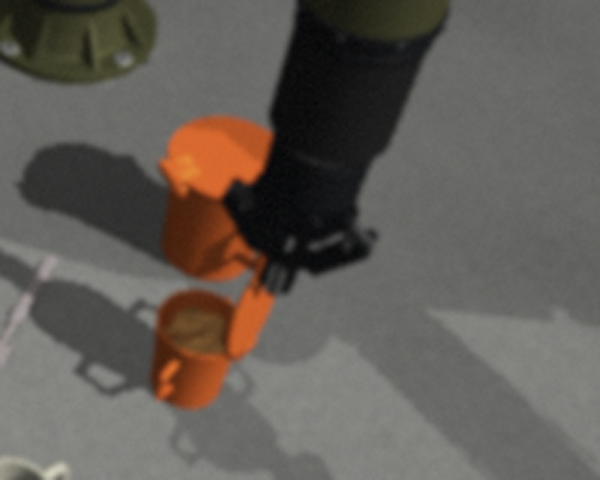

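Request:
{"method": "send_rows", "body": {
  "motion": [0,0,0,0.012,0.008,-0.001,0,0,0,0,0.012,0.006,-0.001,0,0,0,0,0.012,0.006,-0.001,0,0,0,0,0.012,0.006,-0.001,0,0,0,0,0.012,0.006,-0.001,0]
}}

```text
time: 2.7
tool_pos: [0.5367, 0.1428, 0.1662]
ee_rot: [-0.972, 1.48, -1.497]
contact_force: [0.9, 0.7, 0.2]
opening: 0.0001
```

Run:
```python
from h import *
print(to(.532,.137,.135).round(3))
c=cam('scene'); save(c,'s4.png',(280,100,480,260),3)
```

```text
pos [0.5367 0.1428 0.1662] F [0.9 0.7 0.2] tool shift [ 0.0076  0.0311 -0.0027] t 2.7 j6 0.55
[[-0.385  0.024  0.923]
 [-0.923  0.005 -0.385]
 [-0.013 -1.     0.02 ]]
```

View pics/s4.png

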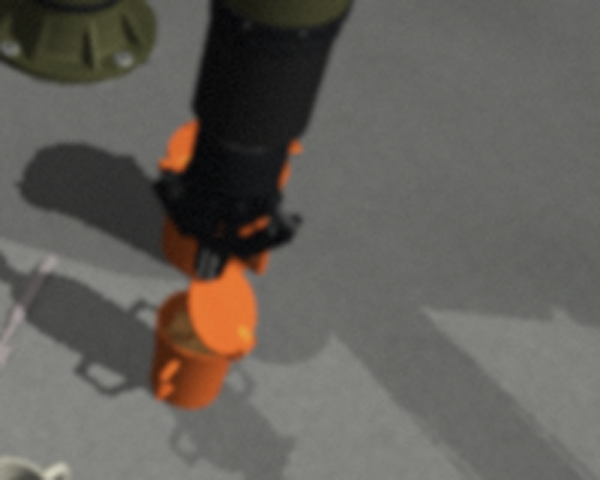

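Request:
{"method": "send_rows", "body": {
  "motion": [0,0,0,0.008,0.008,-0.001,0,0,0,0,0.004,0.01,-0.001,0,0,0,0,0,0.01,0,0,0,0,0,0,0.01,0,0,0,0,0,0,0.01,0,0]
}}

```text
time: 3.25
tool_pos: [0.5312, 0.1324, 0.1174]
ee_rot: [-0.968, 1.478, -1.496]
contact_force: [0.1, 0.8, 0.3]
opening: 0.0
```

Run:
```python
from h import *
print(to(.532,.137,.107).round(3))
```

```text
pos [0.5312 0.1324 0.1174] F [0.1 0.8 0.3] tool shift [-0.0044  0.0104 -0.0013] t 3.25 j6 0.56
[[-0.384  0.028  0.923]
 [-0.923  0.006 -0.385]
 [-0.017 -1.     0.023]]
```

Creep down until a few newtons of contact shows.

Request:
{"method": "send_rows", "body": {
  "motion": [0,0,0,-0.002,0.004,0,0,0,0,0,0,0.003,0,0,0,0,0,0,0.003,0,0,0,0,0,0,0.001,0,0]
}}

```text
time: 3.65
tool_pos: [0.533, 0.1341, 0.1074]
ee_rot: [-0.97, 1.475, -1.498]
contact_force: [-2.8, -0.7, 6.3]
opening: 0.0001
```

Request:
{"method": "send_rows", "body": {
  "motion": [0,0,0,0,0.002,0,0]
}}

```text
time: 3.75
tool_pos: [0.5335, 0.1342, 0.1075]
ee_rot: [-0.969, 1.473, -1.498]
contact_force: [-5.2, -0.9, 9.0]
opening: -0.0001
```

Request:
{"method": "send_rows", "body": {
  "motion": [0,0,0,0,-0.02,0,0,0,0,0,0,-0.045,0,0,0,0.137,0,0,-0.035,0,0,0,0.137,0,0,0,0,0,0,0.137,0,0,0,0,0]
}}

```text
time: 4.25
tool_pos: [0.5309, 0.1341, 0.2122]
ee_rot: [-0.672, 1.762, -1.779]
contact_force: [0.3, 0.3, -0.8]
opening: 0.0001
```

Request:
{"method": "send_rows", "body": {
  "motion": [0,0.137,0,0,0,0,0,0,0.137,0,0,0,0,0,0,0.137,0,0,0,0,0,0,0,0,0,0,0,0]
}}

```text
time: 4.65
tool_pos: [0.532, 0.1349, 0.2142]
ee_rot: [-0.296, 2.03, -2.032]
contact_force: [-0.7, 0.1, 0.0]
opening: -0.0002
```

Run:
```python
from h import *
e=np.array([-.346,.938]); h=np.array([.477,-.1445])+.026*e; print(h)
R=to(h[0],h[1],.18); print(R.round(3)); print('e tool',(R.T@[*e,0]).round(3))
print('az x',np.degrees(np.arctan2(R[1,0],R[0,0])))
```

```text
[ 0.468004 -0.120112]
pos [0.532  0.1349 0.2142] F [-0.7  0.1  0. ] tool shift [0.143  0.0307 0.2211] t 4.65 j6 -0.3
[[-0.947  0.035  0.318]
 [-0.318  0.005 -0.948]
 [-0.035 -0.999  0.006]]
e tool [ 0.029 -0.007 -0.999]
az x -161.41633691839726
```

Request:
{"method": "send_rows", "body": {
  "motion": [0,0,-0.035,0.024,0,0.037,0,0,-0.03,0,0.024,0,0.037,0,0,0,0,0.024,0,0.037,0,0,0,0,0.024,0,0.037,0,0,0,0,0.024,0,0.037,0]
}}

```text
time: 5.15
tool_pos: [0.4825, -0.0821, 0.2138]
ee_rot: [-0.394, 2.004, -2.017]
contact_force: [1.0, -0.7, -0.3]
opening: 0.0
```

Request:
{"method": "send_rows", "body": {
  "motion": [0,0,0,0.022,0.01,0.034,0,0,0,0,0,0,0,0]
}}

```text
time: 5.35
tool_pos: [0.4735, -0.1271, 0.2047]
ee_rot: [-0.396, 2.0, -2.015]
contact_force: [-0.8, 0.3, -0.6]
opening: -0.0001
```

Run:
```python
from h import *
R=to(.468,-.12,.145); print(R.round(3))
b=cam('scene'); W=pts(b)
import pickle
a=cam('top'); pickle.dump((a,b),open('c2.pkl','wb'))
W=pts(a)
im=a['img'].copy(); 
save(b,'s5.png',(170,100,410,270),3.3)
# flap check
h=cv2.cvtColor(a['img'],cv2.COLOR_RGB2HSV).astype(int)
F=W[(h[...,0]<18)&(h[...,1]>130)&(abs(W[...,0]-.537)<.09)&(abs(W[...,1]-.146)<.09)&(W[...,2]>.085)]
print('flap',len(F),F.mean(0).round(3),np.percentile(F[:,2],[5,50,95]).round(4),np.linalg.svd(F-F.mean(0),full_matrices=False)[2][2].round(3))
```

```text
pos [ 0.4735 -0.1271  0.2047] F [-0.8  0.3 -0.6] tool shift [ 0.0023  0.0597 -0.0091] t 5.35 j6 0.23
[[-0.925  0.002  0.38 ]
 [-0.38  -0.007 -0.925]
 [ 0.001 -1.     0.008]]
flap 158 [0.558 0.147 0.143] [0.092  0.0969 0.5567] [0.969 0.149 0.198]
```

View pics/s5.png

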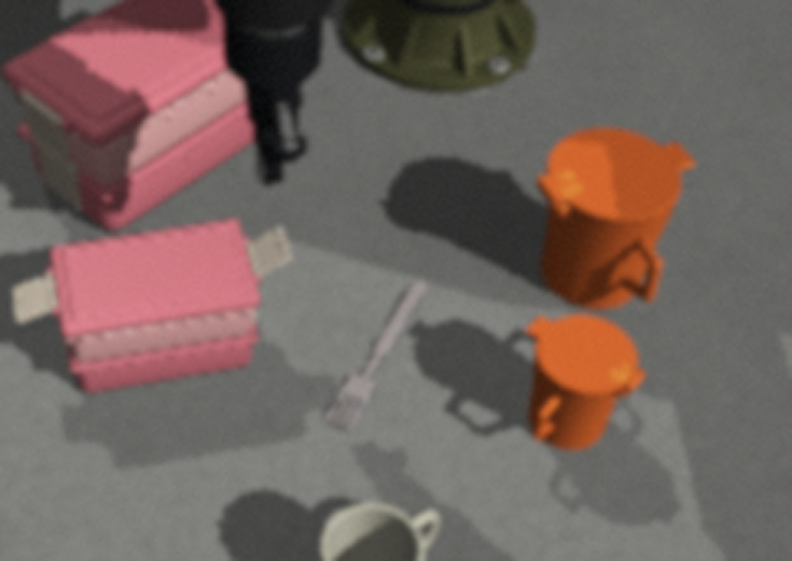

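Request:
{"method": "send_rows", "body": {
  "motion": [0,0,0,0.002,0.01,-0.009,0,0,0,0,0,0.025,0,0,0,0,0,0,0.025,0,0]
}}

```text
time: 5.75
tool_pos: [0.4731, -0.1149, 0.1493]
ee_rot: [-0.393, 1.987, -2.007]
contact_force: [0.0, -0.7, -1.6]
opening: 0.0002
```

Request:
{"method": "send_rows", "body": {
  "motion": [0,0,0,0,0.012,0,0,0,0,0,0,0.012,0,0,0,0,0,0,0.012,0,0]
}}

```text
time: 6.05
tool_pos: [0.4742, -0.1124, 0.1112]
ee_rot: [-0.401, 1.983, -2.002]
contact_force: [0.8, -0.1, 0.9]
opening: -0.0
```

Request:
{"method": "send_rows", "body": {
  "motion": [0,0,0,0,0.012,0,0,0,0,0,0,0.012,0,0,0,0,0,0,0,0,0]
}}

```text
time: 6.35
tool_pos: [0.4747, -0.1121, 0.0845]
ee_rot: [-0.403, 1.983, -2.001]
contact_force: [-0.8, 0.4, -0.0]
opening: 0.0
```

Run:
```python
from h import *
R=to(.468,-.12,.08); print(R.round(3))
print('-e tool',(R.T@[.346,-.938,0]).round(3))
```

```text
pos [ 0.4747 -0.1121  0.0845] F [-0.8  0.4 -0. ] tool shift [0.0093 0.0045 0.0045] t 6.35 j6 0.22
[[-0.917  0.012  0.398]
 [-0.398 -0.007 -0.917]
 [-0.008 -1.     0.011]]
-e tool [0.056 0.011 0.998]
```

Request:
{"method": "send_rows", "body": {
  "motion": [0,0,0,0.006,0.002,0.004,0,0,0,0,0.001,0,0.005,0,0,0,0,0.0,0,0.004,0]
}}

```text
time: 6.65
tool_pos: [0.4736, -0.1276, 0.0832]
ee_rot: [-0.402, 1.982, -2.0]
contact_force: [-0.1, 1.6, 0.1]
opening: 0.0002
```

Request:
{"method": "send_rows", "body": {
  "motion": [0,0,0,0,0,0.003,0,0,0,0,0,0,0.002,0]
}}

```text
time: 6.85
tool_pos: [0.4756, -0.1323, 0.0834]
ee_rot: [-0.401, 1.984, -1.999]
contact_force: [-2.4, 4.7, 0.5]
opening: -0.0003
```

Run:
```python
from h import *
R=to(.468,-.12,.08)
p=arm.get_state()['tool_pos'][:2]-[.477,-.1445]; print('d',p@[-.346,.938],'lat',p@[.938,.346])
b=cam('scene'); save(b,'s6.png',(170,130,320,230),5)
```

```text
pos [ 0.4756 -0.1323  0.0834] F [-2.4  4.7  0.5] tool shift [ 0.0021  0.0032 -0.0143] t 6.85 j6 0.26
d 0.011927573999350785 lat 0.0028682058153845277
```

View pics/s6.png

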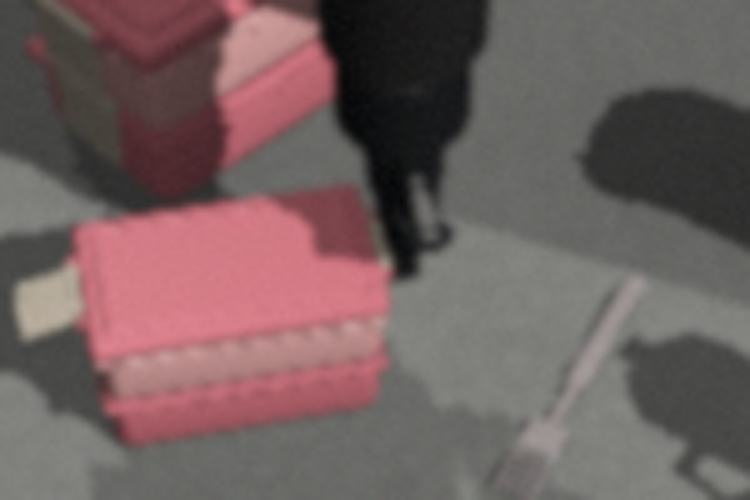

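Request:
{"method": "send_rows", "body": {
  "motion": [0,0,0,0,0,-0.025,0,0,0,0,0,-0.045,-0.01,0,0,0,0,0,-0.045,0,0,0,0.05,0,0,0,0.045,0,0,0,0,0.003,0,0.045,0]
}}

```text
time: 7.4
tool_pos: [0.4921, -0.1837, 0.1789]
ee_rot: [-0.357, 2.005, -2.028]
contact_force: [0.4, 1.3, -0.3]
opening: 0.0001
```

Request:
{"method": "send_rows", "body": {
  "motion": [0,0,0,0.003,0,0.045,0,0,0,0,0.003,0,0.045,0,0,0,0,0.003,0,0.045,0,0,0,0,0.0,0,0,0]
}}

```text
time: 7.8
tool_pos: [0.5344, -0.324, 0.1823]
ee_rot: [-0.352, 2.001, -2.034]
contact_force: [-0.8, 0.9, -0.3]
opening: -0.0002
```

```bash
cat > m3.py <<'E'
from h import *
a=cam('top'); W=pts(a); h=cv2.cvtColor(a['img'],cv2.COLOR_RGB2HSV).astype(int)
def pr(n,p):
    q=np.median(p,0); A=np.c_[p[:,:2]-q[:2],np.ones(len(p))]; k=np.linalg.lstsq(A,p[:,2],rcond=None)[0]
    print(n,len(p),'slope',k[:2].round(3),'z',np.percentile(p[:,2],[3,50,97]).round(4),cv2.minAreaRect((p[:,:2]*1000).astype('float32')))
Z=W[...,2]
pr('flap',W[(h[...,0]<18)&(h[...,1]>130)&(np.hypot(W[...,0]-.537,W[...,1]-.146)<.045)&(Z>.085)&(Z<.12)])
pk=((h[...,0]>165)|(h[...,0]<3))&(h[...,1]>70)
pr('lid',W[pk&(np.hypot(W[...,0]-.508,W[...,1]+.228)<.13)&(Z>.098)&(Z<.12)])
for n,x,y in(('a',.468,-.12),('b',.549,-.338)):
    m=(h[...,1]<60)&(np.hypot(W[...,0]-x,W[...,1]-y)<.04)&(Z>.05)&(Z<.13)
    print('clip',n,m.sum(), W[m].mean(0) if m.any() else '')
E
cat > m4.py <<'E'
from h import *
R=to(.5487,-.3378,.145); print(R.round(3))
exec(open('m3.py').read())
E
python3 m4.py
```

```text
pos [ 0.5344 -0.324   0.1823] F [-0.8  0.9 -0.3] tool shift [-0.008   0.0377  0.0173] t 7.8 j6 0.58
[[-0.935  0.019  0.354]
 [-0.354 -0.013 -0.935]
 [-0.013 -1.     0.019]]
flap 608 slope [-0.005 -0.001] z [0.0912 0.0962 0.101 ] ((539.1511840820312, 146.08946228027344), (80.654052734375, 82.76940155029297), 11.266783714294434)
lid 1724 slope [0.008 0.004] z [0.1004 0.106  0.1113] ((509.5794982910156, -229.75143432617188), (101.80631256103516, 177.264892578125), 20.21839714050293)
clip a 3 [ 0.46257897 -0.15261127  0.09712437]
clip b 58 [ 0.54018773 -0.31739405  0.1003117 ]
```

Request:
{"method": "send_rows", "body": {
  "motion": [0,0,0,-0.009,0,0.02,0,0,0,0,0,0.018,0,0,0,0,0,0,0.018,0,0,0,0,0,0,0,0,0]
}}

```text
time: 8.25
tool_pos: [0.5514, -0.3387, 0.1484]
ee_rot: [-0.35, 1.997, -2.035]
contact_force: [-0.1, 0.2, 0.2]
opening: -0.0002
```

```bash
python3 -c "
from h import *
R=to(.5505,-.340,.083)
print('in',(R.T@[-.346,.938,0]).round(3))"
```

```text
pos [ 0.5514 -0.3387  0.1484] F [-0.1  0.2  0.2] tool shift [ 0.0023  0.0654 -0.0006] t 8.25 j6 0.6
in [-0.009 -0.022 -1.   ]
```

Request:
{"method": "send_rows", "body": {
  "motion": [0,0,0,0,0.014,0,0,0,0,0,0,0.012,0,0,0,0,0,0,0.012,0,0]
}}

```text
time: 8.55
tool_pos: [0.554, -0.3389, 0.113]
ee_rot: [-0.345, 1.989, -2.036]
contact_force: [0.2, 0.1, 0.3]
opening: 0.0001
```

Request:
{"method": "send_rows", "body": {
  "motion": [0,0,0,0,0.012,0,0,0,0,0,0,0.012,0,0,0,0,0,0,0.003,0,0]
}}

```text
time: 8.85
tool_pos: [0.5542, -0.3389, 0.0823]
ee_rot: [-0.347, 1.99, -2.035]
contact_force: [0.0, -0.3, 0.2]
opening: 0.0001
```

```bash
python3 -c "
from h import *
R=to(.5505,-.340,.083)
p=arm.get_state()['tool_pos'][:2]-[.541,-.3135]; print('d',p@[.346,-.938],'lat',p@[.938,.346])"
```

```text
pos [ 0.5542 -0.3389  0.0823] F [ 0.  -0.3  0.2] tool shift [ 0.0038 -0.0008 -0.0003] t 8.85 j6 0.6
d 0.02838538673688175 lat 0.0035701490754669243
```

Push in by 17 mm (tool -z), creeping at the end.

Request:
{"method": "send_rows", "body": {
  "motion": [0,0,0,0.002,0,-0.005,0,0,0,0,0,0,-0.005,0,0,0,0,0,0,-0.003,0]
}}

```text
time: 9.15
tool_pos: [0.5472, -0.3273, 0.0815]
ee_rot: [-0.347, 1.99, -2.036]
contact_force: [-0.6, -1.0, -0.9]
opening: 0.0002
```

Request:
{"method": "send_rows", "body": {
  "motion": [0,0,0,0,0,-0.003,0]
}}

```text
time: 9.25
tool_pos: [0.5461, -0.3243, 0.0819]
ee_rot: [-0.347, 1.989, -2.037]
contact_force: [2.3, -6.6, -0.8]
opening: -0.0002
```

Request:
{"method": "send_rows", "body": {
  "motion": [0,0,0,0,0,-0.001,0]
}}

```text
time: 9.35
tool_pos: [0.546, -0.3236, 0.0826]
ee_rot: [-0.345, 1.987, -2.037]
contact_force: [2.0, -5.0, -0.8]
opening: -0.0001
```

Request:
{"method": "send_rows", "body": {
  "motion": [0,0,0,0,0,0.025,0,0,0,0,0,-0.045,0.02,0,0,0,0,0,-0.045,0,0,0,0,0,0,-0.045,0,0,0,0,0,0.045,0,0.02,0]
}}

```text
time: 9.85
tool_pos: [0.5248, -0.3954, 0.2219]
ee_rot: [-0.355, 1.988, -2.032]
contact_force: [-0.2, -0.9, 0.5]
opening: -0.0001
```

Request:
{"method": "send_rows", "body": {
  "motion": [0,0,0,0.045,0,0,0,0,0,0,0.03,0,0,0,0,0,0,0,0,0,0]
}}

```text
time: 10.15
tool_pos: [0.4507, -0.4255, 0.2241]
ee_rot: [-0.35, 1.986, -2.034]
contact_force: [0.4, -0.4, 0.4]
opening: -0.0001
```

```bash
python3 m4.py
python3 - <<'E'
from h import *
b=cam('scene'); a=cam('top'); w=cam('wrist')
A=cv2.resize(a['img'][90:260,120:350],(460,340)); B=cv2.resize(b['img'][110:280,170:400],(460,340),interpolation=cv2.INTER_CUBIC)
Wc=cv2.resize(w['img'],(340,255))
o=np.zeros((600,800,3),'uint8'); o[:300,:400]=cv2.resize(A,(400,300)); o[:300,400:]=cv2.resize(B,(400,300)); o[300:555,:340]=Wc
o[300:600,350:750]=cv2.resize(b['img'][140:230,180:300],(400,300),interpolation=cv2.INTER_CUBIC)
cv2.imwrite('pics/f.png',o[:,:,::-1])
E
```

```text
pos [ 0.4507 -0.4255  0.2241] F [ 0.4 -0.4  0.4] tool shift [-0.1214  0.0802 -0.0487] t 10.15 j6 0.8
[[-0.932  0.029  0.36 ]
 [-0.361 -0.019 -0.933]
 [-0.02  -0.999  0.028]]
flap 609 slope [-0.002  0.003] z [0.0914 0.0964 0.1016] ((539.1763916015625, 147.3672332763672), (81.58012390136719, 82.24125671386719), 18.17827796936035)
lid 350 slope [ 0.003 -0.043] z [0.0998 0.1053 0.1102] ((507.7617492675781, -155.72637939453125), (52.74570083618164, 101.37458038330078), 70.67513275146484)
clip a 24 [ 0.47782387 -0.14588249  0.09015607]
clip b 0
```

View pics/f.png

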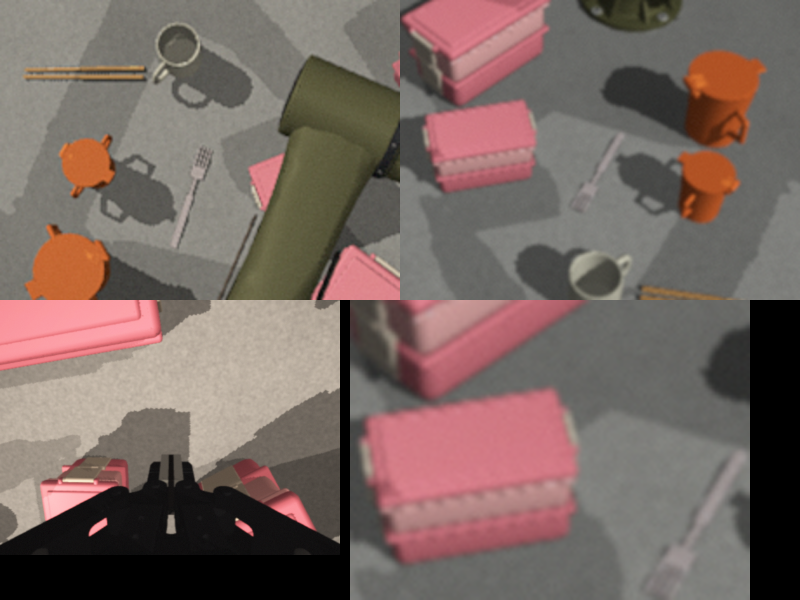

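Flap and both clips look shut, and the fork, mug and chopsticks are unmoved. One numeric check on how close each clip lies to the box end.

Run:
```python
from h import *
e=np.array([-.346,.938]);x=np.array([.938,.346]); C=np.array([.509,-.229])
for n in('scene','top','wrist'):
    c=cam(n);W=pts(c);h=cv2.cvtColor(c['img'],cv2.COLOR_RGB2HSV).astype(int)
    q=(W[...,:2]-C); d=q@e; l=q@x; z=W[...,2]
    for s in(1,-1):
        m=(h[...,1]<75)&(abs(l)<.024)&(s*d>.07)&(s*d<.135)&(z>.06)&(z<.125)
        if m.sum()<4: print(n,s,m.sum()); continue
        print(n,s,m.sum(),[(zz,(np.percentile(s*d[k],[10,50,90])*1000).round(1)) for zz in(.06,.07,.08,.09,.1) if (k:=m&(z>=zz)&(z<zz+.01)).sum()>3])
```

```text
scene 1 16 [(0.1, array([85.7, 86.9, 88.9]))]
scene -1 44 [(0.06, array([92.2, 93.8, 94.5])), (0.07, array([90.2, 90.8, 92.3])), (0.09, array([87. , 89.7, 92.7])), (0.1, array([86.1, 90.1, 92.8]))]
top 1 24 [(0.06, array([89. , 89.8, 90.3])), (0.09, array([87. , 88.9, 89.7])), (0.1, array([86.9, 88.3, 89.4]))]
top -1 0
wrist 1 0
wrist -1 1215 [(0.06, array([90. , 90.9, 92.1])), (0.07, array([89.8, 90.2, 90.7])), (0.08, array([89.7, 90.1, 90.6])), (0.09, array([89.5, 90.2, 90.9])), (0.1, array([71.2, 86.1, 90. ]))]
```

```bash
python3 -c "
from plant import arm
print(arm.hand_in())"
```

```text
the job is handed in; nothing more can be done
None
```

The lunch is closed up, in the order asked and by pushing only, and I handed it in about 10 s into the 67 s allowed. I pushed the small cup's flap over and pressed it onto the rim. Then I pushed down the clip nearer the cup, followed by the far one, each until it met the end of the box at about 5–7 N.

| Check after the last move | Result |
|---|---|
| Flap | Flat, slope under 0.005, top 96 mm above the worktop (96 mm when shut) |
| Far clip | Outer face 90–91 mm from the box centre from top to bottom, so flat against the end |
| Near clip | About 88–90 mm from the box centre, seen in only a few pixels; agrees with lying flat |
| Cup and lunchbox | Both standing and moved only by a millimetre or two; the box was last measured just before the far clip push and only looked at after it |
| Fork, chopsticks, mug | Not touched, and unmoved in the last picture |

One scene-camera reading put the far clip's lower edge about 3 mm further out. That was a grazing view, and the dense close-up from the wrist camera does not support it.

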